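Load a plate into the drill jig under its spring clip

ROBOT

A 6-joint arm with a two-finger parallel gripper is mounted at the origin on a cart in front of the work surface, level with it; the furniture and walls round the work are solid. World frame = base frame: x ahead of the robot, y to its left, z up, the work surface at z = 0. Lengths are in m, angles in rad, forces in N, time in s.
With the tool pointing down it reaches from about 0.375 to 0.9 m from the base axis. Payload 3.1 kg.
Tool frame: the origin (TCP) lies midway between the tips of the shut fingers; the grasp point (between the pads) lies 19 mm behind it; z points along the fingers, y is the direction in which the jaws open and shut (so a half turn about z gives the same grasp; the last joint's range is limited). The gripper opens to 85 mm and grips with 20 to 120 N. Pads are 22 mm wide; open, the fingers measure 114 mm over their backs; the gripper's body (76 mm by 85 mm) begins 54 mm behind the grasp point. The pads swing forward as they close: fully open they stand 13 mm farther back than shut.
Start: joints at [1.095, 0.527, 1.433, -0, 1.181, -0.178], TCP at [0.183, 0.598, 0.207] pointing down, gripper open.
Joint ranges: [-3.08, 3.08], [-0.75, 2.2], [0.22, 2.44], [-1.43, 4.57], [0, 2.65], [-2.85, 2.85]. Speed limits (rad/s): [2.79, 2.79, 3.14, 3.14, 3.14, 3.14].

INTERFACE

Orientations are given as a unit quaternion [x, y, z, w].
In Python, from station import manip gives the robot as it stands. The module is installed in compiled form; this text tells all that it offers.
- The arm moves only by the tool drive_tool, never from a script. Its argument "deltas" is one flat list of numbers, 4 for each row, row after row: the shift along the tool's x, y, z in cm, then the turn about the tool's z in degrees. A call has 1 to 12 rows; each row is the pose to reach, as a shift and turn from the pose measured when the call began, along the tool's axes at that moment; what a row does not reach only later rows make up. A row lasts 1/10 s, in which the tool goes at most 50 mm and 8.59 degrees, less where a joint would pass 70% of its speed; a pose out of reach is approached as far as the arm can. A call with a gripper value outside its range is refused whole. "hand" is the finger opening in cm, from 0 to 8.54, set as the call begins (left out, the last holds). The fingers move at their own pace and stop on an object; "squeeze" is the grip in N (left out, the last holds). Time passes only in rows, so rows that repeat a pose let the fingers close. It gives the time, the measured TCP pose, the force and the opening at its end, in the units of the state.
- manip.sense(): the state, without advancing time (a new reading comes with each control period).
- manip.snapshot(name): name is "scene" or "top" or "wrist"; returns a dict with "frame" (480x640x3 uint8, red, green, blue), "depth" (480x640 float32, m along the optical axis (not along the pixel's ray), 0 where there is no reading), "fx", "fy", "cx", "cy" (pixels), "R" (3x3) and "t" (3): a world point X has camera coordinates R X + t. Camera axes: x right, y down, z forward; pixel columns grow to the right and rows downward; lengths in m; the calibration is good to about 2 mm. The wrist camera is an equidistant fisheye: a pixel r from the principal point sees the ray r / f radians off the axis. A picture is of the moment at which its call begins.
- manip.sign_off(): hands the job in, once; it reports no verdict.
The state is a dict: "t": time; "q": joint angles; "qd": joint speeds; "tau": joint torques, N m; "tcp_pos": TCP position; "tool_rot": TCP orientation; "force": force on the tool from outside, world axes, zero at the start; "ft_torque": the same for the moment, N m; "finger_gap": opening from 0.0 (shut) to 1.0 (fully open).
Only numpy, scipy, OpenCV 4.12 (cv2) and the standard library are available. Lean on these libraries where they do the work, as an engineer would, in place of code of your own. Each camera call takes 0.05 s, during which the arm holds its last target.

TASK

Load the marked-out steel plate into the drill jig with the fingertips alone: hold the spring clip's thumb plate down with one fingertip so that its jaw lifts, and with the other fingertip push the steel plate along the bed, under the raised jaw, until it is fully home against the end stop. Keep the clip held down until the plate is home, then let go so that the jaw clamps it. Do not lift or tip the plate off the bed, and leave the other things on the bench where they lie.

Things in the scene. Friction and masses are not known exactly. Their poses are not given: they have to be found in the camera images.
- jig: Drill jig, fixed: grey base 145x94 mm, bed top 22 mm above bench. Origin on bench under the bed's centre line. +x: loading direction, away from the robot; stop's face at x=+50 mm; +z up. Bed between two rails at y=+-26 mm (4 mm above bed). Right side: drill-bush arm at x 20..48, y -42..+4 mm, top 49 mm above bench. Left: clip hinge along x at y=+40, z=38 mm; its two ears (x=-64, +46) reach z=45 mm.
- blank: The plate to load: dark flat steel plate 60 (jig x) x 50 x 12 mm, 0.28 kg, two scribed lines on top, no hole. It lies on the jig's bed between the rails, short of the jaw. Origin: centre of its underside, x axis along the jig's x. Home when the origin is at jig x=+20 mm. It slides freely (friction a few N).
- blank_front (a point): Middle of the plate's leading edge (the edge toward the end stop), half-way up: 30 mm ahead of the plate's origin. At jig x=+50 mm when home; it starts at jig x=6 to 22 mm. The trailing edge, to be pushed, is 60 mm behind it.
- thumb_plate (a point): Point on top of the clip's thumb plate to press: middle of its length, 28 mm out from the hinge line. Moves with the clip. At rest at jig x=-43, y=+70, z=38 mm; fully down at y=+68, z=27 mm (5 mm above the bed), where the thumb plate is level. Thumb plate: jig x -74 to -12, y +51 to +82 mm when down; a finger may slide along it.
- clip (a joint): Angle of the spring clip (rad): 0 at rest with no plate (jaw foot 6 mm above the bed), grows as the thumb plate is pressed, 0.36 fully down (jaw foot 16 mm above the bed). It clamps the 12 mm plate at about 0.21; a plate passes freely above 0.25. Jaw foot: jig x 26..40, y 8..16 mm, straight sides, so it blocks the plate when down. Springs back when let go; fully down takes 6 N at the point thumb_plate.
- drilled_plate: Bystander: finished plate of the same size as the blank, with a 9 mm drilled hole, lying on the bench to the right of the jig. Origin under its centre.
- pliers: Bystander: red-handled pliers, 70x170x14 mm, on the bench, farther left of the jig.
- marker_pen: Bystander: black marker pen, 18x128x18 mm, on the bench just left of the jig.
- red_driver: Bystander: screwdriver with a red handle, 28x210x28 mm, on the bench in front of the jig.
- carton: Bystander: small carton, 64x112x51 mm, on the bench near the vice.
- black_bin: Bystander: small open black bin, 115x145x60 mm, on the bench, farther left of the jig.
There are look-alikes about, which are no part of the job. Leave any pink look-alike of the blank alone.

How it is judged:
By the outcome, as a careful person would: the job done as asked, in the order asked, and still so for the second after the job is handed in, with the robot touching nothing.
It also fails if it takes over 53 s, if anything falls off the work surface, if the arm or the gripper's body presses on something with over 40 N, if the wrist force passes 120 N, or if a joint passes its speed limit or range.

## Working session

There is one attempt and no reset: what is moved stays moved. The work goes in short steps, Python scripts to look and compute and a tool call to move; the robot and the scene stay as the last step left them, time stands still between calls to the robot, and variables do not carry over. Pictures are saved under pics/ and viewed, and the job is handed in when it is done.

Besides the shell and the picture viewer there is one more tool, called after "Emit:" by a JSON object that holds its "name" and its "arguments". drive_tool: Moves the arm, as the interface text tells. Its arguments: {"type":"object","properties":{"deltas":{"type":"array"},"hand":{"type":"number"},"squeeze":{"type":"number"}},"required":["deltas"]}

```bash
mkdir -p pics; python3 - <<'E'
from station import manip
import cv2,pickle
print(manip.sense())
for n in ("scene","top","wrist"):
    s=manip.snapshot(n); pickle.dump(s,open(f"pics/{n}0.pkl","wb"))
    cv2.imwrite(f"pics/{n}0.png",s["frame"][:,:,::-1])
    print(n,s["fx"],s["fy"],s["cx"],s["cy"],s["R"],s["t"])
E
```

```text
{'t': 0.0, 'q': array([ 1.09551420e+00,  5.28490802e-01,  1.43390422e+00,  2.57856893e-05,
        1.18143864e+00, -1.78493966e-01]), 'qd': array([-0.0002335 ,  0.00071092,  0.00051707,  0.00082953,  0.00137781,
       -0.00052919]), 'tau': array([-2.49119245e-05, -4.42350483e+01, -1.78017712e+01, -1.77716538e-04,
        8.42206908e-03, -2.48559326e-05]), 'tcp_pos': array([0.18237901, 0.59698167, 0.20631796]), 'tool_rot': array([ 1.47854812e-01,  9.89008442e-01, -1.05734287e-03, -3.71082681e-04]), 'force': array([ 0.03414216, -0.59939291, -0.88930891]), 'ft_torque': array([ 0.00383   , -0.02174304,  0.04282843]), 'finger_gap': 0.9983140012902333}
scene 542.8676235311552 542.8676235311552 314.6357802452038 249.2645552142095 [[ 0.90846564 -0.41786044  0.00910123]
 [-0.26746905 -0.59795845 -0.75558322]
 [ 0.32117049  0.68398709 -0.65498944]] [-0.43672753  0.05062584  1.23671106]
top 440.76714644899516 440.76714644899516 317.960803357234 235.26967003591852 [[ 0.0055024  -0.99997692 -0.00398426]
 [-0.97520773 -0.00448458 -0.22124593]
 [ 0.22122296  0.00510286 -0.97520991]] [-0.16842978  0.42488542  0.81905104]
wrist 371.64829954431775 371.64829954431775 318.6352761892386 239.67558101077276 [[ 0.29284128  0.95616036 -0.00116298]
 [ 0.90738504 -0.27751903  0.31565104]
 [ 0.30149026 -0.09349093 -0.94887463]] [-0.62431673 -0.04163183  0.38065396]
```

View pics/top0.png

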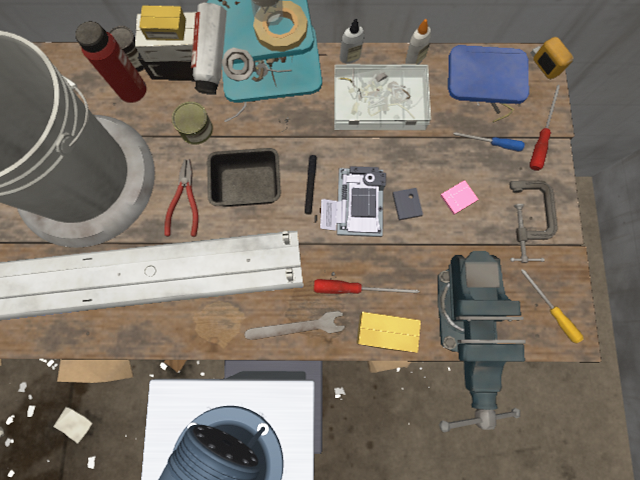

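View pics/scene0.png

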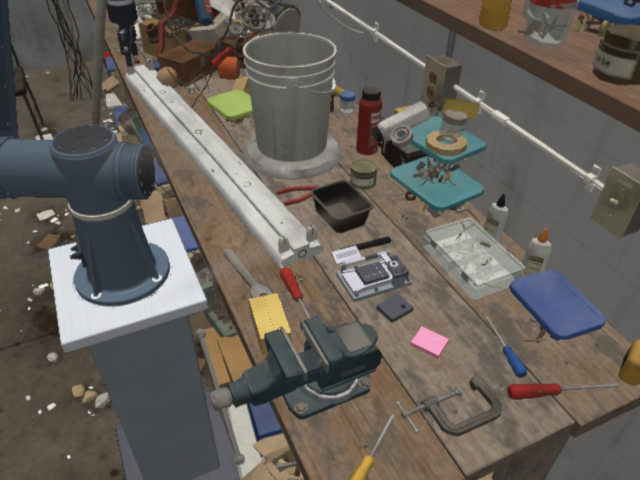

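View pics/wrist0.png

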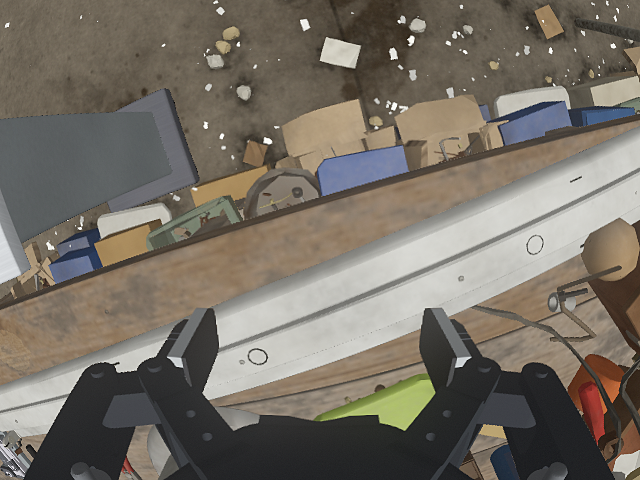

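```bash
cat > h.py <<'E'
import numpy as np,cv2,pickle
def w2p(s,X):
    c=s["R"]@np.asarray(X,float)+s["t"]; return np.array([s["fx"]*c[0]/c[2]+s["cx"],s["fy"]*c[1]/c[2]+s["cy"]])
def p2w(s,u,v,z):
    d=s["R"].T@np.array([(u-s["cx"])/s["fx"],(v-s["cy"])/s["fy"],1]); o=-s["R"].T@s["t"]
    return o+d*(z-o[2])/d[2]
E
python3 - <<'E'
from h import *
s=pickle.load(open("pics/top0.pkl","rb"))
c=s["frame"][160:245,310:400,::-1]
cv2.imwrite("pics/topz.png",cv2.resize(c,None,fx=7,fy=7,interpolation=cv2.INTER_CUBIC))
s=pickle.load(open("pics/scene0.pkl","rb"))
c=s["frame"][230:320,320:430,::-1]
cv2.imwrite("pics/scenez.png",cv2.resize(c,None,fx=6.5,fy=6.5,interpolation=cv2.INTER_CUBIC))
E
```

```text
(no output)
```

View pics/topz.png

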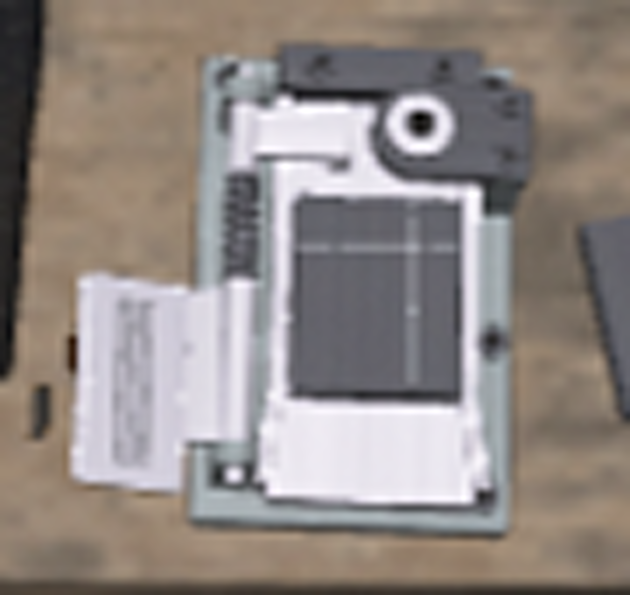

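View pics/scenez.png

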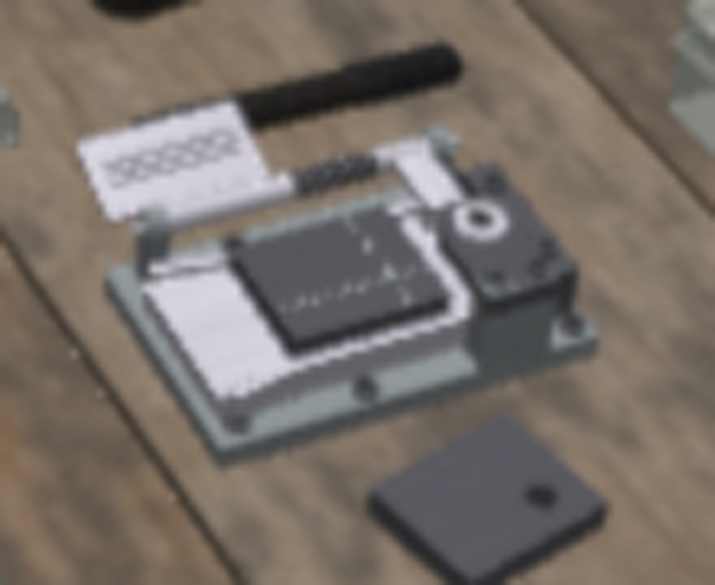

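```bash
python3 - <<'E'
from h import *
s=pickle.load(open("pics/top0.pkl","rb"))
f=lambda u,v,z:p2w(s,310+(u+.5)/7-.5,160+(v+.5)/7-.5,z).round(4)
for n,u,v,z in [("blTL",293,199,.034),("blTR",463,203,.034),("blBL",287,397,.034),("blBR",461,401,.034),("bNL",190,527,.01),("bNR",507,533,.01),("bFL",203,57,.01),("thTL",80,275,.042),("thBL",70,485,.042),("bush",420,124,.049)]: print(n,f(u,v,z))
s2=pickle.load(open("pics/scene0.pkl","rb"))
g=lambda u,v,z:p2w(s2,320+(u+.5)/6.5-.5,230+(v+.5)/6.5-.5,z).round(4)
for n,u,v,z in [("blNL",233,248,.034),("blNR",293,347,.034),("blFR",448,297,.034),("base nearL",108,290,.01),("base nearR",222,455,.0),("base farR",597,345,.0)]: print(n,g(u,v,z))
# depth look
d=s["depth"]
def dp(u,v):
    u=int(round(310+u/7));v=int(round(160+v/7)); z=d[v,u]
    c=np.array([(u-s["cx"])/s["fx"]*z,(v-s["cy"])/s["fy"]*z,z]); return (s["R"].T@(c-s["t"])).round(4)
for p in [(370,300),(370,450),(497,300),(210,300),(130,380),(450,160),(600,300),(210,500)]: print(p,dp(*p))
E
```

```text
blTL [ 0.5282 -0.2341  0.034 ]
blTR [ 0.5272 -0.2837  0.034 ]
blBL [ 0.4683 -0.2317  0.034 ]
blBR [ 0.4673 -0.2818  0.034 ]
bNL [ 0.4352 -0.2046  0.01  ]
bNR [ 0.4339 -0.2974  0.01  ]
bFL [ 0.5816 -0.2091  0.01  ]
thTL [ 0.5022 -0.172   0.042 ]
thBL [ 0.44   -0.1694  0.042 ]
bush [ 0.546  -0.2699  0.049 ]
blNL [ 0.4707 -0.2373  0.034 ]
blNR [ 0.4663 -0.288   0.034 ]
blFR [ 0.5254 -0.2883  0.034 ]
base nearL [ 0.4346 -0.2162  0.01  ]
base nearR [ 0.4388 -0.294  -0.    ]
base farR [ 0.5814 -0.3007  0.    ]
(370, 300) [ 0.4964 -0.2573  0.0337]
(370, 450) [ 0.4561 -0.258   0.0192]
(497, 300) [ 0.5033 -0.2969  0.0116]
(210, 300) [ 0.4963 -0.2106  0.0334]
(130, 380) [ 0.4729 -0.1883  0.0338]
(450, 160) [ 0.5361 -0.2794  0.0427]
(600, 300) [ 0.5035 -0.3282  0.0115]
(210, 500) [ 0.443  -0.2113  0.0115]
```

```bash
python3 - <<'E'
from h import *
P=[]
for n in("top","scene"):
    s=pickle.load(open(f"pics/{n}0.pkl","rb")); d=s["depth"]
    v,u=np.nonzero(d>0); z=d[v,u]
    c=np.stack([(u-s["cx"])/s["fx"]*z,(v-s["cy"])/s["fy"]*z,z],1)
    P.append((c-s["t"])@s["R"])
P=np.concatenate(P)
ys=np.arange(.75,-.45,-.05)
xs=np.arange(.15,.7,.05)
print("y\\x",xs.round(2))
for y in ys:
    r=[]
    for x in xs:
        m=(P[:,0]>=x)&(P[:,0]<x+.05)&(P[:,1]<=y)&(P[:,1]>y-.05)
        r.append(int(1000*np.percentile(P[m,2],99)) if m.sum()>3 else -999)
    print(round(y,2),r)
E
```

```text
y\x [0.15 0.2  0.25 0.3  0.35 0.4  0.45 0.5  0.55 0.6  0.65]
0.75 [1, 29, 47, 45, 7, 1, -999, 195, 184, -999, -999]
0.7 [0, 313, 46, 45, 58, 62, 61, 62, -999, -999, -999]
0.65 [341, 329, 46, 45, 61, 61, 60, 63, -999, -999, -999]
0.6 [414, 405, 45, 46, 51, 61, 60, 61, -999, -999, -999]
0.55 [345, 0, 44, 47, 27, 62, 62, 60, -999, -999, -999]
0.5 [1, 2, 45, 48, 32, 2, 14, 311, 311, -999, -999]
0.45 [2, 2, 34, 50, 33, 22, 312, 312, 311, 311, 312]
0.4 [2, 2, 34, 50, 45, 311, 312, -999, -999, 281, 310]
0.35 [2, 2, 32, 51, 49, 310, 164, -999, -999, -999, 314]
0.3 [2, 3, 31, 50, 49, 311, 314, 54, -999, 315, 315]
0.25 [2, 2, 30, 50, 49, 25, 314, 314, 314, 315, 22]
0.2 [2, 2, 26, 49, 49, 29, 10, 19, 21, 9, 2]
0.15 [2, 2, 20, 49, 49, 30, 13, 14, 14, 55, 55]
0.1 [2, 2, 2, 48, 49, 31, 14, 61, 61, 54, 209]
0.05 [2, 2, 3, 46, 49, 32, 61, 59, 60, 200, 224]
-0.0 [2, 10, 3, 33, 48, 32, 60, 7, 60, 523, 218]
-0.05 [2, 10, 8, 32, 48, 72, 61, 61, 60, 536, 208]
-0.1 [2, 10, 10, 72, 69, 72, 16, 17, 17, 547, 548]
-0.15 [2, 9, 11, 28, 12, 42, 42, 39, 17, 548, 548]
-0.2 [2, 51, 51, 27, 3, 42, 43, 43, 44, 548, 548]
-0.25 [2, 53, 53, 20, 2, 24, 35, 50, 49, 588, 548]
-0.3 [2, 53, 53, 18, 2, 5, 13, 45, 43, 589, 592]
-0.35 [2, 51, 51, 16, 3, 2, 13, 14, 2, 548, 613]
-0.4 [137, 138, 137, 118, 109, 2, 12, 13, 2, 549, 615]
```

```bash
cat >> h.py <<'E'
from scipy.spatial.transform import Rotation as Ro
def rows(pos,quat,pts,step=.045):
    R=Ro.from_quat(quat).as_matrix(); p=np.array(pos); out=[]
    prev=p
    for q in pts:
        q=np.array(q,float); n=max(1,int(np.ceil(np.linalg.norm(q-prev)/step)))
        for i in range(1,n+1): out.append((R.T@(prev+(q-prev)*i/n-p)*100).round(1))
        prev=q
    for o in out: print(*o)
E
python3 - <<'E'
from h import *
from station import manip
s=manip.sense()
rows(s["tcp_pos"],s["tool_rot"],[(.25,.33,.21),(.33,.20,.21),(.40,0,.21),(.453,-.222,.2)])
E
```

```text
-2.0 -3.4 -0.0
-4.1 -6.7 -0.1
-6.1 -10.1 -0.1
-8.2 -13.5 -0.2
-10.2 -16.8 -0.2
-12.2 -20.2 -0.3
-14.3 -23.6 -0.3
-17.1 -26.1 -0.3
-20.0 -28.6 -0.3
-22.9 -31.1 -0.3
-25.7 -33.7 -0.3
-28.2 -37.1 -0.3
-30.7 -40.5 -0.3
-33.2 -43.9 -0.3
-35.8 -47.3 -0.3
-38.3 -50.7 -0.3
-40.2 -54.0 -0.1
-42.1 -57.3 0.1
-44.0 -60.6 0.2
-46.0 -63.9 0.4
-47.9 -67.1 0.6
-49.8 -70.4 0.8
```

Emit:
{"name": "drive_tool", "arguments": {"deltas": [-2, -3.4, 0, 0, -4.1, -6.7, 0, 0, -6.1, -10.1, 0, 0, -8.2, -13.5, -0.2, 0, -10.2, -16.8, -0.2, 0, -12.2, -20.2, -0.3, 0, -14.3, -23.6, -0.3, 0, -17.1, -26.1, -0.3, 0, -20, -28.6, -0.3, 0, -22.9, -31.1, -0.3, 0, -25.7, -33.7, -0.3, 0, -25.7, -33.7, -0.3, 0], "hand": 5.4}}

```text
t: 1.35
tcp_pos: [0.3325, 0.1969, 0.2102]
tool_rot: [0.151, 0.989, -0.001, 0.001]
force: [-1.1, 0.6, 1.4]
finger_gap: 0.633
```

```bash
python3 - <<'E'
from h import *
from station import manip
s=manip.sense();print(s["tcp_pos"],s["tool_rot"],s["q"],s["finger_gap"],s["force"])
rows(s["tcp_pos"],s["tool_rot"],[(.40,0,.21),(.45,-.222,.18)])
E
```

```text
[0.33248215 0.19688735 0.21024111] [ 1.50954978e-01  9.88539811e-01 -9.91544894e-04  8.08351504e-04] [ 0.24540257  0.19951056  1.98789186 -0.00300936  0.95346802 -1.0205839 ] 0.6332437300559541 [-1.06594387  0.59126857  1.4309458 ]
-2.5 -3.4 0.0
-4.9 -6.7 0.0
-7.4 -10.1 0.0
-9.9 -13.4 0.1
-12.3 -16.8 0.1
-14.2 -20.1 0.6
-16.1 -23.3 1.1
-18.0 -26.6 1.6
-19.9 -29.9 2.1
-21.8 -33.2 2.6
-23.7 -36.5 3.1
```

Emit:
{"name": "drive_tool", "arguments": {"deltas": [-2.5, -3.4, 0, -1.5, -4.9, -6.7, 0, -3, -7.4, -10.1, 0, -4.5, -9.9, -13.4, 0.1, -6, -12.3, -16.8, 0.1, -7.5, -14.2, -20.1, 0.6, -9, -16.1, -23.3, 1.1, -10.5, -18, -26.6, 1.6, -12, -19.9, -29.9, 2.1, -13.5, -21.8, -33.2, 2.6, -15, -23.7, -36.5, 3.1, -15.8, -23.7, -36.5, 3.1, -15.8]}}

```text
t: 2.55
tcp_pos: [0.4519, -0.2265, 0.1799]
tool_rot: [0.015, 1.0, -0.002, 0.002]
force: [-0.9, -0.5, 0.7]
finger_gap: 0.631
```

```bash
python3 - <<'E'
from h import *
from station import manip
s=manip.sense();print(s["t"],s["tcp_pos"],s["tool_rot"],s["q"],s["finger_gap"],s["force"])
for n in ("top","wrist"):
    s=manip.snapshot(n); pickle.dump(s,open(f"pics/{n}1.pkl","wb"))
    cv2.imwrite(f"pics/{n}1.png",s["frame"][:,:,::-1])
E
```

```text
2.55 [ 0.45189273 -0.22654326  0.17987765] [ 0.01527777  0.99987845 -0.00245716  0.00190696] [-6.85127752e-01  4.04069828e-01  1.76262172e+00 -1.80100259e-03
  9.68860914e-01 -2.22435188e+00] 0.6314412626816034 [-0.89595265 -0.54948195  0.6620482 ]
```

View pics/wrist1.png

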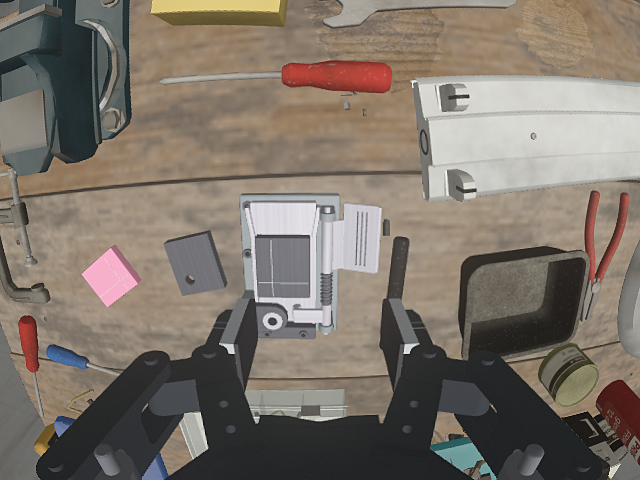

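```bash
cat >> h.py <<'E'
def fw2p(s,X):
    c=s["R"]@np.asarray(X,float)+s["t"]; th=np.arctan2(np.hypot(c[0],c[1]),c[2]); r=s["fx"]*th/np.hypot(c[0],c[1])
    return np.array([c[0]*r+s["cx"],c[1]*r+s["cy"]])
def fp2w(s,u,v,z):
    a=np.array([u-s["cx"],v-s["cy"]])/s["fx"]; th=np.linalg.norm(a); d=np.array([*(a/th*np.sin(th)),np.cos(th)])
    d=s["R"].T@d; o=-s["R"].T@s["t"]; return o+d*(z-o[2])/d[2]
def crop(s,x0,y0,x1,y1,k,name):
    cv2.imwrite(name,cv2.resize(s["frame"][y0:y1,x0:x1,::-1],None,fx=k,fy=k,interpolation=cv2.INTER_CUBIC))
E
python3 - <<'E'
from h import *
s=pickle.load(open("pics/wrist1.pkl","rb"))
print(s["R"],-s["R"].T@s["t"])
crop(s,235,185,395,345,4.5,"pics/w1z.png".replace("w1z","w1z"))
crop(s,235,185,395,310,5,"pics/w1z.png")
E
```

```text
[[ 3.02603919e-02  9.99541603e-01 -9.45095355e-04]
 [ 9.47830168e-01 -2.83946525e-02  3.17508609e-01]
 [ 3.17336228e-01 -1.05037248e-02 -9.48254918e-01]] [ 0.36995286 -0.22107425  0.34676681]
```

View pics/w1z.png

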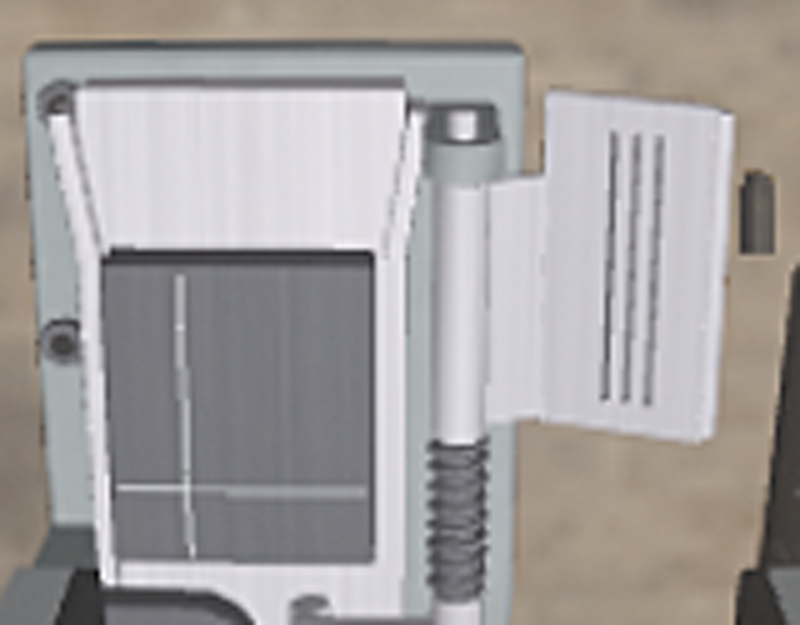

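```bash
python3 - <<'E'
from h import *
s=pickle.load(open("pics/wrist1.pkl","rb"))
f=lambda u,v,z:fp2w(s,235+(u+.5)/5-.5,185+(v+.5)/5-.5,z)
for n,u,v,z in [("b-",103,266,.034),("b+",373,266,.034),("f+",373,562,.034),("f-",113,562,.034),("th n in",550,90,.032),("th n out",735,110,.043),("th f out",710,440,.043),("ear L",430,120,.045),("earR",500,120,.045),("bedNL",75,88,.022),("bedNR",405,88,.022)]: print(n,f(u,v,z).round(4))
# fingertips
print([fp2w(s,u,v,.18).round(4) for u,v in[(250,303),(386,298)]])
J=np.array([.512,-.2575]);a=-.028
Rm=np.array([[np.cos(a),-np.sin(a)],[np.sin(a),np.cos(a)]])
for n,(u,v,z) in dict(b1=(103,266,.034),b2=(373,266,.034),b3=(373,562,.034),b4=(113,562,.034),to=(735,110,.043),tf=(710,440,.043)).items(): print(n,(Rm.T@(f(u,v,z)[:2]-J)*1000).round(1))
E
```

```text
b- [ 0.4712 -0.2812  0.034 ]
b+ [ 0.4726 -0.2328  0.034 ]
f+ [ 0.5314 -0.2352  0.034 ]
f- [ 0.5305 -0.2848  0.034 ]
th n in [ 0.442 -0.201  0.032]
th n out [ 0.4437 -0.1702  0.043 ]
th f out [ 0.5043 -0.1733  0.043 ]
ear L [ 0.4436 -0.2219  0.045 ]
earR [ 0.444  -0.2103  0.045 ]
bedNL [ 0.441 -0.286  0.022]
bedNR [ 0.4432 -0.2263  0.022 ]
[array([ 0.459 , -0.2592,  0.18  ]), array([ 0.4581, -0.1895,  0.18  ])]
b1 [-40.2 -24.9]
b2 [-40.1  23.5]
b3 [18.8 22.9]
b4 [ 19.2 -26.8]
to [-70.7  85.3]
tf [-10.   83.9]
```

Emit:
{"name": "drive_tool", "arguments": {"deltas": [-0.2, 0.5, 3, 0, -0.2, 0.5, 6, 0, -0.2, 0.5, 9, 0, -0.2, 0.5, 11, 0, -0.2, 0.5, 12, 0, -0.2, 0.5, 12, 0, -0.2, 0.5, 12, 0]}}

```text
t: 3.35
tcp_pos: [0.4521, -0.2165, 0.0604]
tool_rot: [0.014, 1.0, -0.001, 0.0]
force: [0.0, 0.1, -0.1]
finger_gap: 0.631
```

```bash
python3 - <<'E'
from h import *
from station import manip
s=manip.sense();print(s["t"],s["tcp_pos"],s["tool_rot"],s["finger_gap"],s["force"])
for n in ("scene","wrist"):
    s=manip.snapshot(n); pickle.dump(s,open(f"pics/{n}2.pkl","wb"))
    cv2.imwrite(f"pics/{n}2.png",s["frame"][:,:,::-1])
    if n=="scene": crop(s,310,200,440,310,5.8,"pics/scene2z.png")
    else: crop(s,200,170,430,380,3,"pics/w2z.png")
E
```

```text
3.35 [ 0.45211785 -0.21650514  0.06039416] [ 1.37865868e-02  9.99904777e-01 -5.07100317e-04  3.30603680e-04] 0.6311901826731777 [ 0.00683993  0.08972447 -0.12041114]
```

View pics/w2z.png

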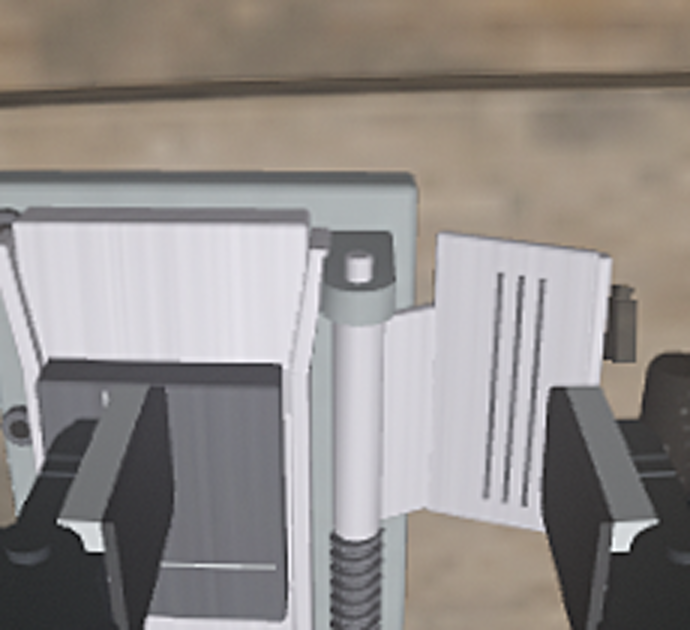

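View pics/scene2z.png

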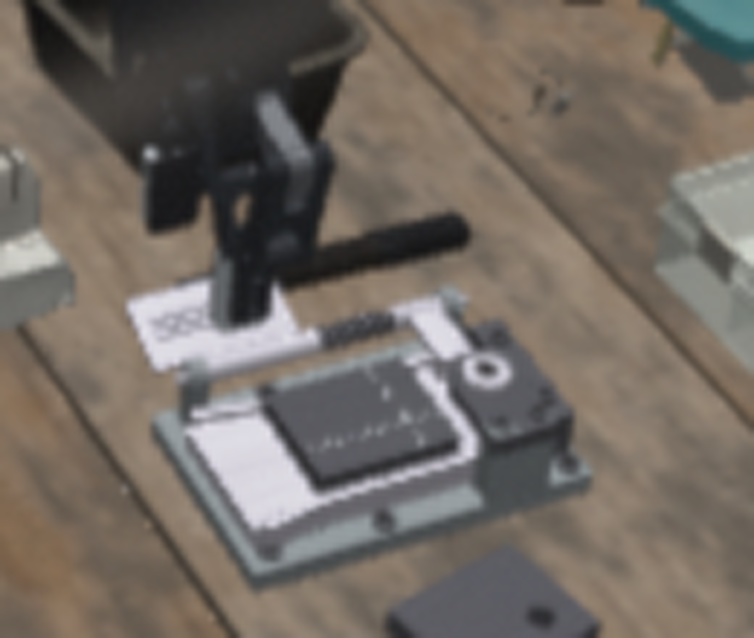

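```bash
python3 - <<'E'
from h import *
s=pickle.load(open("pics/wrist2.pkl","rb"))
f=lambda u,v,z:fp2w(s,200+(u+.5)/3-.5,170+(v+.5)/3-.5,z)
for z in (.055,.06,.065,.07,.075,.08):
    a,b,c,d=[f(u,v,z) for u,v in((165,388),(550,388),(105,525),(613,523))]
    print(z,np.linalg.norm(a-b).round(4),np.linalg.norm(c-d).round(4),a[:2].round(4),b[:2].round(4),c[:2].round(4),d[:2].round(4))
f2=lambda u,v,z:f(u,v,z)[:2].round(4)
print("blank",f2(38,384,.034),f2(282,382,.034),"botedge",f2(42,360,.022),f2(282,362,.022),"thumb",f2(440,233,.032),f2(608,255,.043))
s2=pickle.load(open("pics/scene2.pkl","rb"))
for X in [(.452,-.2165,.062),(.452,-.25,.062),(.452,-.183,.062)]: print(((w2p(s2,X)-[310,200])*5.8).round())
E
```

```text
0.055 0.0678 0.0964 [ 0.4618 -0.251 ] [ 0.4637 -0.1833] [ 0.4914 -0.2659] [ 0.4936 -0.1695]
0.06 0.0658 0.0936 [ 0.4592 -0.25  ] [ 0.461  -0.1842] [ 0.4879 -0.2644] [ 0.4901 -0.1709]
0.065 0.0639 0.0908 [ 0.4566 -0.2489] [ 0.4584 -0.1851] [ 0.4845 -0.2629] [ 0.4866 -0.1722]
0.07 0.0619 0.088 [ 0.454  -0.2479] [ 0.4557 -0.186 ] [ 0.481  -0.2614] [ 0.4831 -0.1735]
0.075 0.0599 0.0852 [ 0.4514 -0.2468] [ 0.4531 -0.1869] [ 0.4775 -0.2599] [ 0.4795 -0.1748]
0.08 0.058 0.0824 [ 0.4488 -0.2458] [ 0.4504 -0.1878] [ 0.4741 -0.2584] [ 0.476  -0.1761]
blank [ 0.4718 -0.2816] [ 0.4717 -0.2321] botedge [ 0.4723 -0.284 ] [ 0.4733 -0.233 ] thumb [ 0.4424 -0.2012] [ 0.4436 -0.1714]
[198. 318.]
[239. 373.]
[159. 266.]
```

```bash
python3 - <<'E'
from h import *
s=pickle.load(open("pics/scene2.pkl","rb"))
def dp(u,v):
    u=int(round(310+u/5.8));v=int(round(200+v/5.8)); z=s["depth"][v,u]
    c=np.array([(u-s["cx"])/s["fx"]*z,(v-s["cy"])/s["fy"]*z,z]); return (s["R"].T@(c-s["t"])).round(4)
for p in [(225,300),(225,318),(245,322),(258,310),(258,290),(240,270),(170,200),(170,220),(235,335),(160,300),(290,160)]: print(p,dp(*p))
w=pickle.load(open("pics/wrist2.pkl","rb"))
def dw(u,v):
    u=int(round(200+u/3));v=int(round(170+v/3)); z=w["depth"][v,u]
    a=np.array([u-w["cx"],v-w["cy"]])/w["fx"]; th=np.linalg.norm(a); d=np.array([*(a/th*np.tan(th)),1])*z
    return (w["R"].T@(d-w["t"])).round(4)
for p in [(150,395),(140,420),(110,470),(165,400),(168,470),(570,395),(600,430),(560,420),(160,600),(200,300),(520,400)]: print(p,dw(*p))
E
```

```text
(225, 300) [ 0.4436 -0.2513  0.1013]
(225, 318) [ 0.4431 -0.253   0.0944]
(245, 322) [ 0.4519 -0.2508  0.0865]
(258, 310) [ 0.4529 -0.2565  0.0993]
(258, 290) [ 0.4514 -0.2581  0.1095]
(240, 270) [ 0.4442 -0.2572  0.1195]
(170, 200) [ 0.4484 -0.1945  0.106 ]
(170, 220) [ 0.4496 -0.1932  0.0934]
(235, 335) [ 0.4781 -0.2024  0.0317]
(160, 300) [ 0.4568 -0.1786  0.0384]
(290, 160) [ 0.4461 -0.2836  0.1886]
(150, 395) [ 0.4413 -0.2442  0.0969]
(140, 420) [ 0.4417 -0.2445  0.1029]
(110, 470) [ 0.4414 -0.2458  0.116 ]
(165, 400) [ 0.4461 -0.2439  0.0888]
(168, 470) [ 0.4559 -0.2439  0.0926]
(570, 395) [ 0.4436 -0.1877  0.0956]
(600, 430) [ 0.4426 -0.1858  0.1068]
(560, 420) [ 0.4446 -0.1897  0.1005]
(160, 600) [ 0.5269 -0.2627  0.0334]
(200, 300) [ 0.4592 -0.2484  0.0222]
(520, 400) [ 0.4746 -0.1861  0.0389]
```

Emit:
{"name": "drive_tool", "arguments": {"deltas": [-0.2, -0.25, 1, 0, -0.4, -0.5, 2, 0, -0.4, -0.5, 3, 0, -0.4, -0.5, 3.6, 0, -0.4, -0.5, 3.6, 0, -0.4, -0.5, 3.6, 0]}}

```text
t: 4.05
tcp_pos: [0.4561, -0.2222, 0.0244]
tool_rot: [0.014, 1.0, -0.001, 0.001]
force: [-0.1, -0.2, 0.7]
finger_gap: 0.631
```

```bash
cat > look.py <<'E'
from h import *
from station import manip
import sys
i=sys.argv[1]
s=manip.sense();print(s["t"],s["tcp_pos"],s["tool_rot"],s["finger_gap"],s["force"])
w=manip.snapshot("wrist"); pickle.dump(w,open(f"pics/wrist{i}.pkl","wb"))
s=manip.snapshot("scene"); pickle.dump(s,open(f"pics/scene{i}.pkl","wb"))
a=cv2.resize(s["frame"][215:315,310:430,::-1],None,fx=5,fy=5,interpolation=cv2.INTER_CUBIC)
cv2.imwrite(f"pics/s{i}z.png",a)
crop(w,170,170,430,370,3,f"pics/w{i}z.png")
E
python3 look.py 3
```

```text
4.05 [ 0.45611142 -0.22217262  0.02443644] [ 1.40784003e-02  9.99900536e-01 -6.60006878e-04  5.29699761e-04] 0.6305676466735058 [-0.09143395 -0.23035574  0.66853314]
```

View pics/w3z.png

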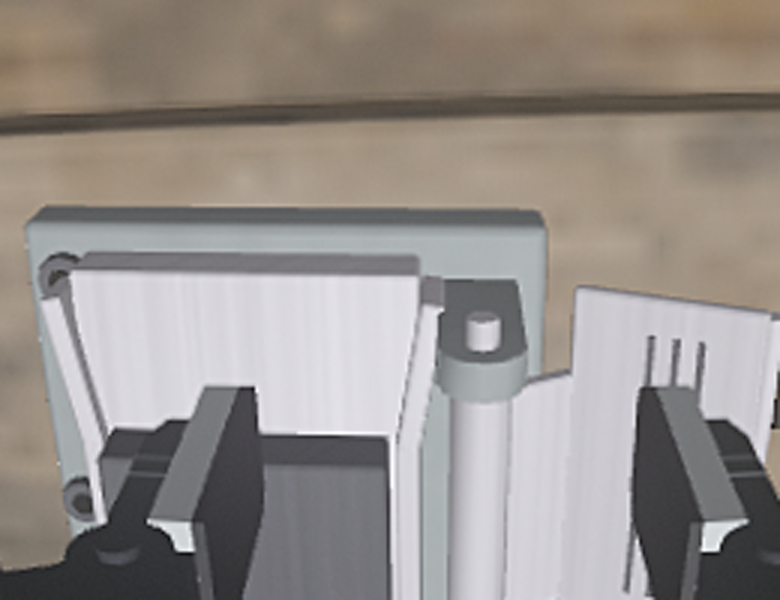

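View pics/s3z.png

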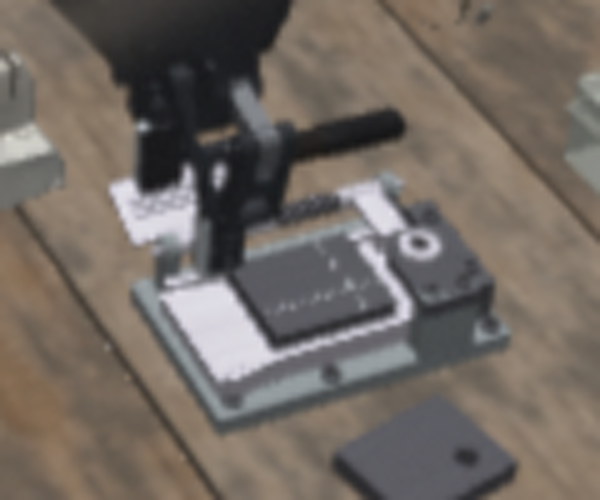

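```bash
python3 - <<'E'
from h import *
w=pickle.load(open("pics/wrist3.pkl","rb"))
def dw(u,v):
    u=int(round(170+u/3));v=int(round(170+v/3)); z=w["depth"][v,u]
    a=np.array([u-w["cx"],v-w["cy"]])/w["fx"]; th=np.linalg.norm(a); d=np.array([*(a/th*np.tan(th)),1])*z
    return (w["R"].T@(d-w["t"])).round(4)
for p in [(240,394),(215,394),(258,415),(260,450),(261,470),(261,490),(300,470),(300,450),(380,470),(660,395),(642,420),(600,295),(600,350),(740,330),(700,400)]: print(p,dw(*p))
E
```

```text
(240, 394) [ 0.4458 -0.2499  0.0584]
(215, 394) [ 0.4456 -0.2532  0.0587]
(258, 415) [ 0.4684 -0.2551  0.0234]
(260, 450) [ 0.4582 -0.2491  0.0528]
(261, 470) [ 0.4614 -0.2494  0.0534]
(261, 490) [ 0.4635 -0.2493  0.0551]
(300, 470) [ 0.4733 -0.2469  0.0342]
(300, 450) [ 0.4718 -0.2473  0.0299]
(380, 470) [ 0.4733 -0.2334  0.0346]
(660, 395) [ 0.4469 -0.1931  0.0603]
(642, 420) [ 0.4518 -0.195   0.058 ]
(600, 295) [ 0.4431 -0.1979  0.0332]
(600, 350) [ 0.4526 -0.1978  0.0339]
(740, 330) [ 0.4465 -0.1771  0.0412]
(700, 400) [ 0.4581 -0.1829  0.0411]
```

Emit:
{"name": "drive_tool", "arguments": {"deltas": [0, 0, 0.5, 0, 0, 0, 1.0, 0, 0, 0, 1.3, 0, 0, 0, 1.5, 0, 0, 0, 1.5, 0]}}

```text
t: 4.65
tcp_pos: [0.4563, -0.2223, 0.0096]
tool_rot: [0.014, 1.0, -0.001, 0.001]
force: [-1.1, 0.1, 0.1]
finger_gap: 0.632
```

Emit:
{"name": "drive_tool", "arguments": {"deltas": [0, 0, 0.2, 0, 0, 0, 0.4, 0, 0, 0, 0.4, 0, 0, 0, 0.4, 0]}}

```text
t: 5.05
tcp_pos: [0.4565, -0.2226, 0.0058]
tool_rot: [0.014, 1.0, -0.001, 0.001]
force: [-0.8, -0.4, 3.4]
finger_gap: 0.634
```

```bash
python3 look.py 4
```

```text
5.05 [ 0.45648983 -0.22257108  0.00581927] [ 1.40259339e-02  9.99900580e-01 -1.07033373e-03  9.78655491e-04] 0.6338836644399887 [-0.75738093 -0.38140073  3.39994645]
```

View pics/w4z.png

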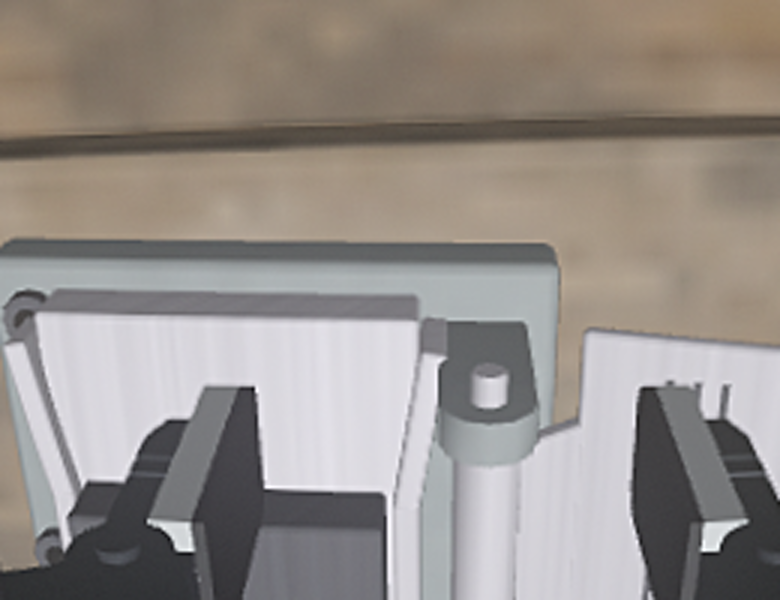

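View pics/s4z.png

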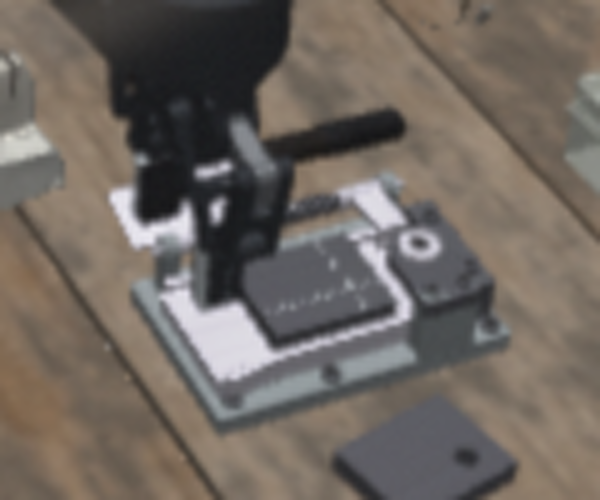

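Emit:
{"name": "drive_tool", "arguments": {"deltas": [0, 0, 0.2, 0, 0, 0, 0.4, 0, 0, 0, 0.4, 0, 0, 0, 0.4, 0]}}

```text
t: 5.55
tcp_pos: [0.4566, -0.2233, 0.002]
tool_rot: [0.014, 1.0, -0.002, 0.001]
force: [-1.7, -2.7, 6.5]
finger_gap: 0.626
```

```bash
python3 look.py 5;  python3 - <<'E'
from h import *
w=pickle.load(open("pics/wrist5.pkl","rb")); s=pickle.load(open("pics/scene5.pkl","rb"))
def dw(u,v):
    u=int(round(170+u/3));v=int(round(170+v/3)); z=w["depth"][v,u]
    a=np.array([u-w["cx"],v-w["cy"]])/w["fx"]; th=np.linalg.norm(a); d=np.array([*(a/th*np.tan(th)),1])*z
    return (w["R"].T@(d-w["t"])).round(4)
for p in [(620,365),(700,370),(760,370),(605,420),(480,415),(255,395),(340,550),(340,420)]: print(p,dw(*p))
E
```

```text
5.55 [ 0.45657433 -0.22329416  0.00201205] [ 0.0137512   0.99990346 -0.00162336  0.00115907] 0.6260974396207861 [-1.73234077 -2.71201136  6.45067922]
(620, 365) [ 0.4467 -0.1984  0.0296]
(700, 370) [ 0.4474 -0.1872  0.0302]
(760, 370) [ 0.4474 -0.1785  0.031 ]
(605, 420) [ 0.4553 -0.2002  0.0296]
(480, 415) [ 0.4474 -0.2185  0.0408]
(255, 395) [ 0.4542 -0.252   0.0219]
(340, 550) [ 0.4731 -0.2394  0.0351]
(340, 420) [ 0.458  -0.2394  0.0227]
```

View pics/w5z.png

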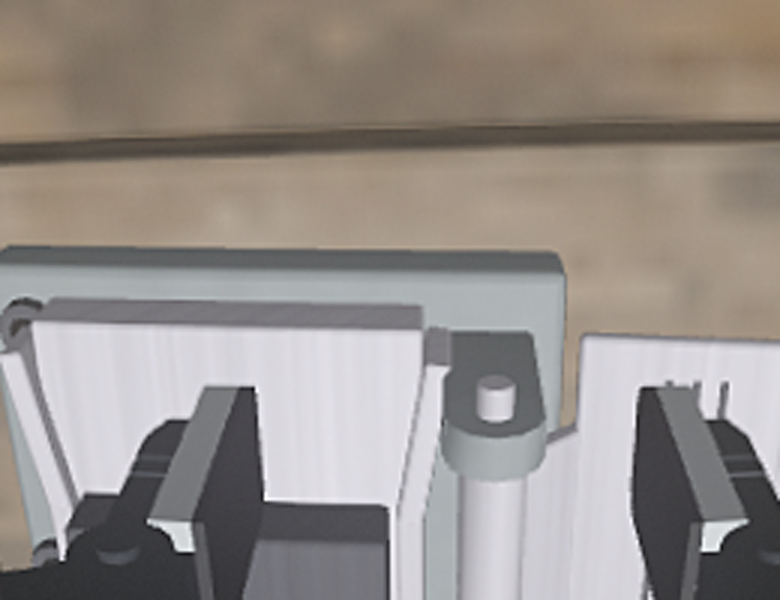

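View pics/s5z.png

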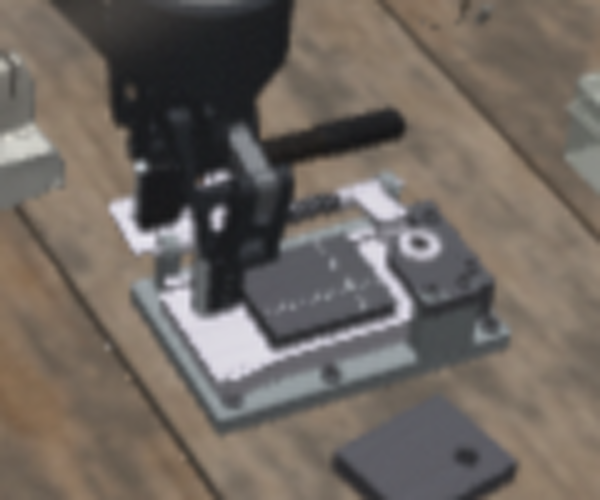

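Emit:
{"name": "drive_tool", "arguments": {"deltas": [0, 0, 0.1, 0, -0.3, 0, 0.1, 0, -0.6, 0, 0.1, 0, -0.9, 0, 0.1, 0, -1.2, 0, 0.1, 0, -1.5, 0, 0.1, 0, -1.5, 0, 0.1, 0]}}

```text
t: 6.35
tcp_pos: [0.4673, -0.2215, 0.0008]
tool_rot: [0.013, 1.0, 0.001, -0.003]
force: [-8.6, -1.5, 8.7]
finger_gap: 0.635
```

```bash
python3 look.py 6
```

```text
6.35 [ 0.46727041 -0.22147919  0.00080084] [ 1.32746286e-02  9.99906646e-01  7.71636515e-04 -3.14437909e-03] 0.6350231137747019 [-8.60703394 -1.50514644  8.6939126 ]
```

View pics/s6z.png

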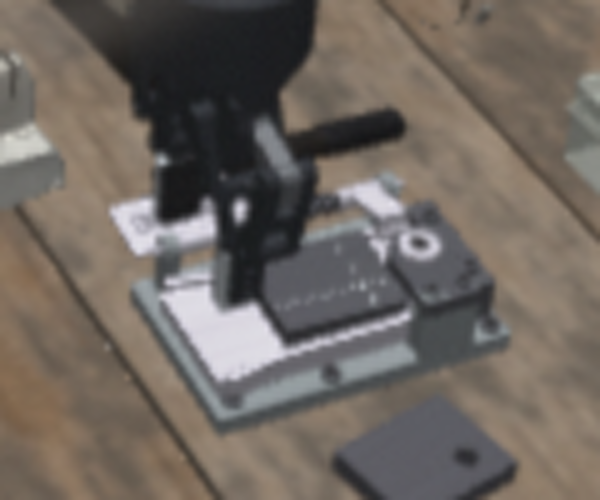

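View pics/w6z.png

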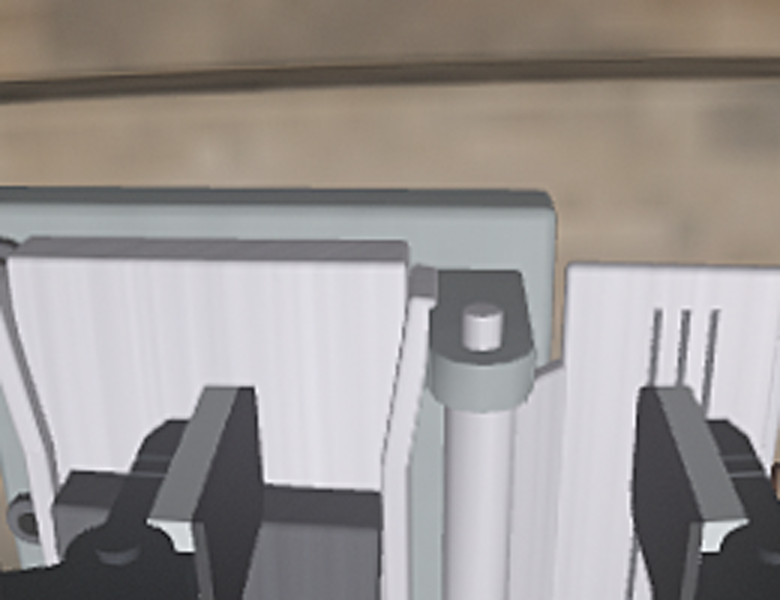

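Emit:
{"name": "drive_tool", "arguments": {"deltas": [-0.6, 0, 0, 0, -0.8, 0, 0, 0, -1.0, 0, 0, 0, -1.2, 0, 0, 0, -1.4, 0, 0, 0, -1.6, 0, 0, 0, -1.6, 0, 0, 0]}}

```text
t: 7.15
tcp_pos: [0.4779, -0.2206, 0.0005]
tool_rot: [0.013, 1.0, 0.003, -0.008]
force: [-11.3, -4.1, 10.3]
finger_gap: 0.635
```

```bash
python3 look.py 7
```

```text
7.15 [ 0.4778549  -0.22056558  0.00050932] [ 0.01267582  0.99988165  0.00271287 -0.0082859 ] 0.6353691698985509 [-11.27303934  -4.13522942  10.27400394]
```

View pics/s7z.png

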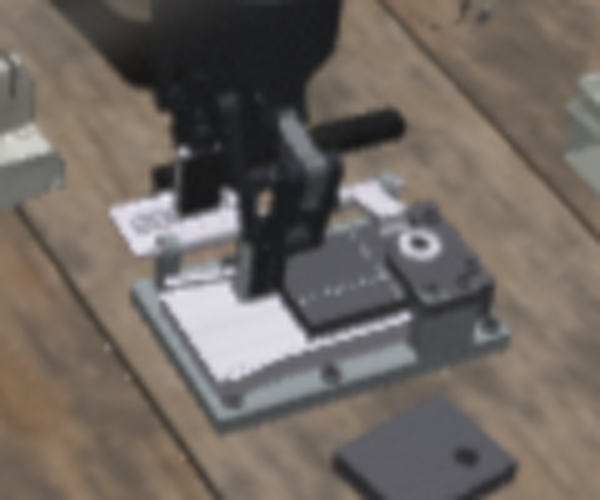

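View pics/w7z.png

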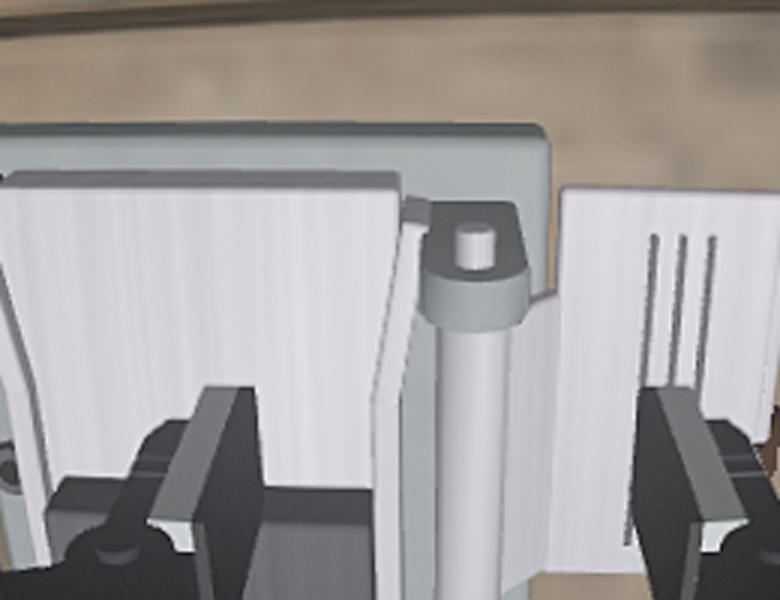

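Emit:
{"name": "drive_tool", "arguments": {"deltas": [-0.6, 0, 0, 0, -0.8, 0, 0, 0, -1.0, 0, 0, 0, -1.2, 0, 0, 0, -1.4, 0, 0, 0, -1.6, 0, 0, 0, -1.6, 0, 0, 0]}}

```text
t: 7.95
tcp_pos: [0.4872, -0.2199, 0.0004]
tool_rot: [0.012, 1.0, 0.005, -0.014]
force: [-14.2, -5.1, 13.5]
finger_gap: 0.633
```

```bash
python3 look.py 8
```

```text
7.95 [ 4.87241987e-01 -2.19887929e-01  3.86933160e-04] [ 0.01213206  0.99981081  0.00471159 -0.01445546] 0.6329690209244481 [-14.16921793  -5.14539466  13.53158068]
```

View pics/s8z.png

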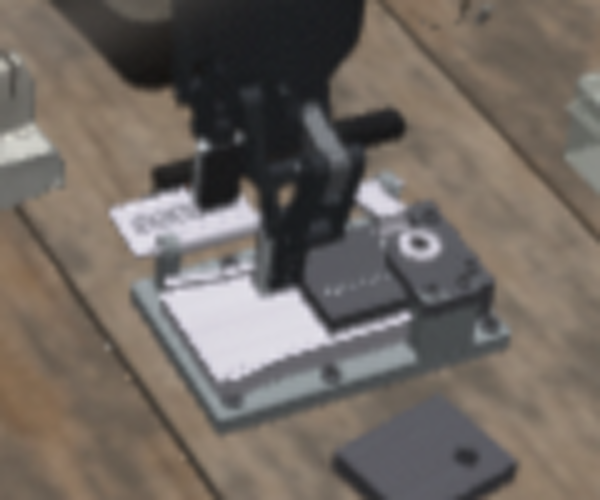

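View pics/w8z.png

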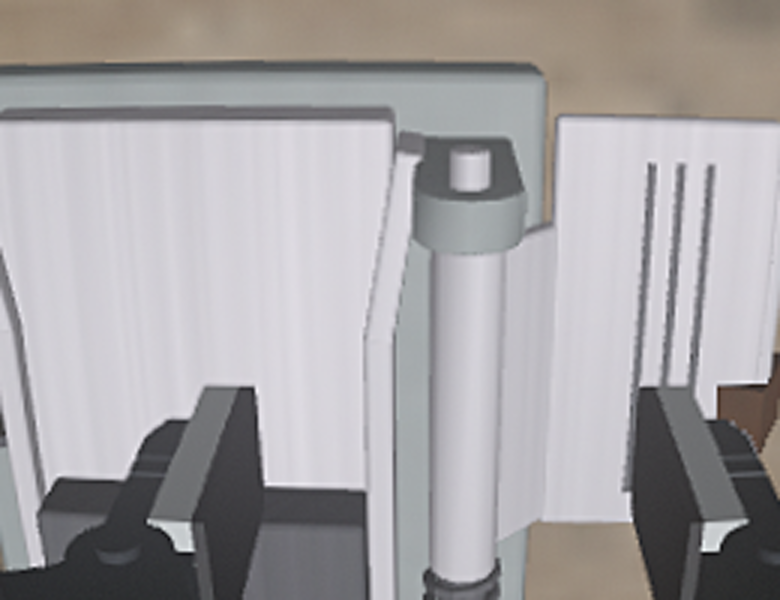

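```bash
python3 - <<'E'
from h import *
w=pickle.load(open("pics/wrist8.pkl","rb"))
crop(w,320,180,520,360,4,"pics/w8r.png")
E
```

```text
(no output)
```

View pics/w8r.png

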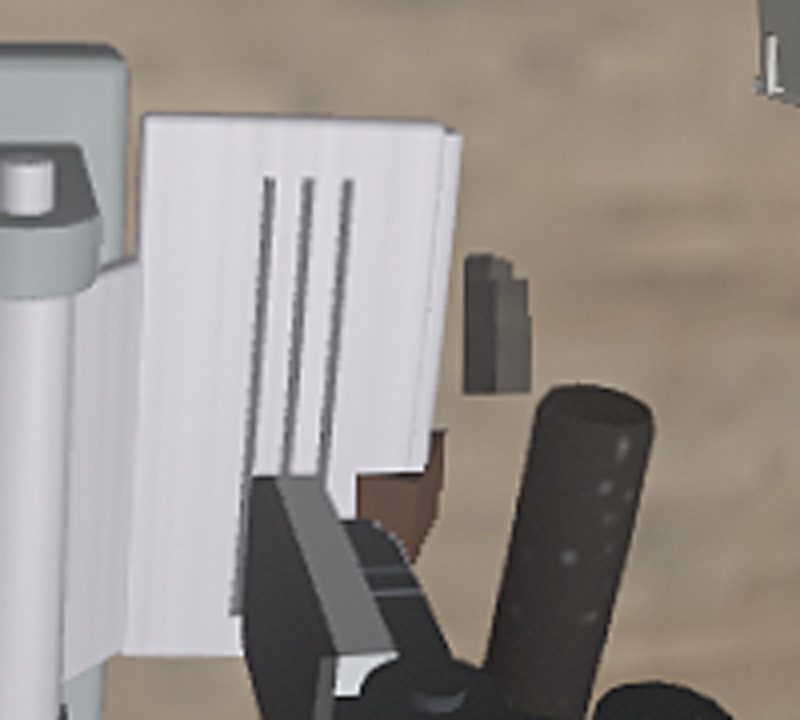

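```bash
python3 - <<'E'
from h import *
w=pickle.load(open("pics/wrist8.pkl","rb"))
def dw(u,v):
    u=int(round(320+u/4));v=int(round(180+v/4)); z=w["depth"][v,u]
    a=np.array([u-w["cx"],v-w["cy"]])/w["fx"]; th=np.linalg.norm(a); d=np.array([*(a/th*np.tan(th)),1])*z
    return (w["R"].T@(d-w["t"])).round(4)
for p in [(380,480),(400,500),(430,470),(437,450),(430,500),(345,500),(410,440),(300,485),(340,600),(480,300),(200,640),(200,130),(390,130)]: print(p,dw(*p))
t=pickle.load(open("pics/wrist2.pkl","rb"));crop(t,360,230,480,330,6,"pics/w2r.png")
E
```

```text
(380, 480) [ 0.4814 -0.1792  0.0314]
(400, 500) [ 0.484  -0.1767  0.0314]
(430, 470) [ 0.4846 -0.1709  0.0239]
(437, 450) [ 0.4829 -0.1698  0.0212]
(430, 500) [ 0.4894 -0.1698  0.0216]
(345, 500) [ 0.4843 -0.1826  0.03  ]
(410, 440) [ 0.478  -0.1757  0.0291]
(300, 485) [ 0.4793 -0.1889  0.0355]
(340, 600) [ 0.4795 -0.1898  0.0585]
(480, 300) [ 0.4679 -0.1633  0.0135]
(200, 640) [ 0.5017 -0.1976  0.0291]
(200, 130) [ 0.4436 -0.199   0.0287]
(390, 130) [ 0.444  -0.1794  0.0286]
```

View pics/w2r.png

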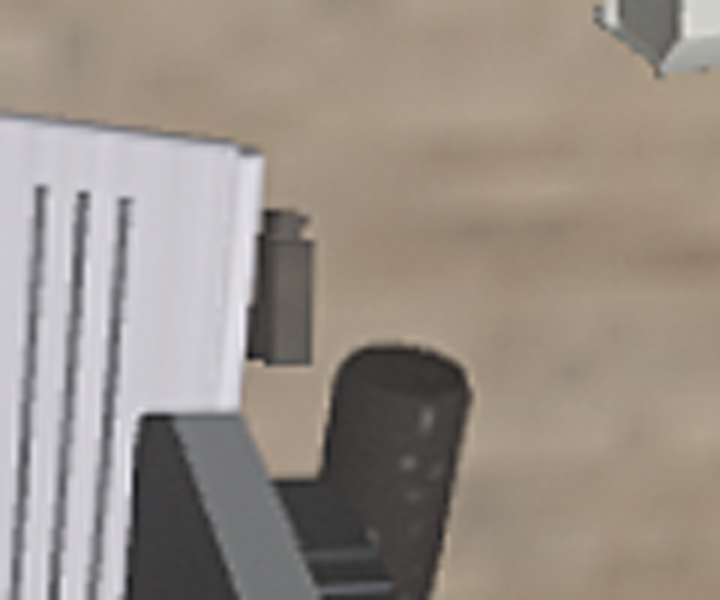

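Emit:
{"name": "drive_tool", "arguments": {"deltas": [-0.4, -0.3, -0.05, 0, -0.6, -0.4, -0.05, 0, -0.8, -0.4, -0.05, 0, -1.0, -0.4, -0.05, 0, -1.2, -0.4, -0.05, 0, -1.2, -0.4, -0.05, 0]}}

```text
t: 8.65
tcp_pos: [0.4921, -0.2212, 0.0003]
tool_rot: [0.011, 1.0, 0.008, -0.022]
force: [-13.4, -1.8, 12.9]
finger_gap: 0.633
```

```bash
python3 look.py 9
```

```text
8.65 [ 4.92082778e-01 -2.21245856e-01  3.02230617e-04] [ 0.01129634  0.99967153  0.00788695 -0.02161051] 0.6330779015543379 [-13.42495505  -1.84462879  12.85726702]
```

View pics/s9z.png

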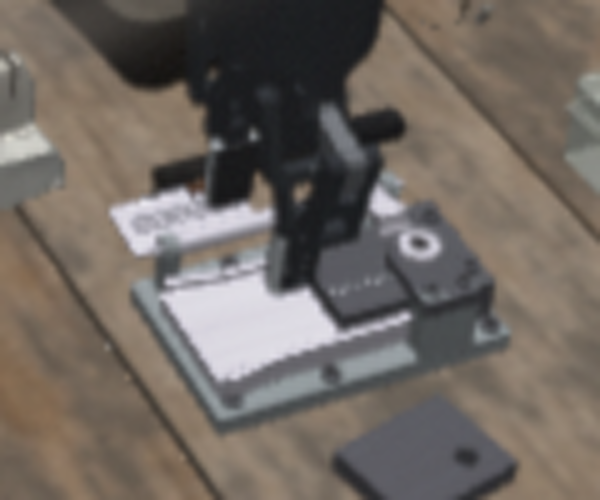

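View pics/w9z.png

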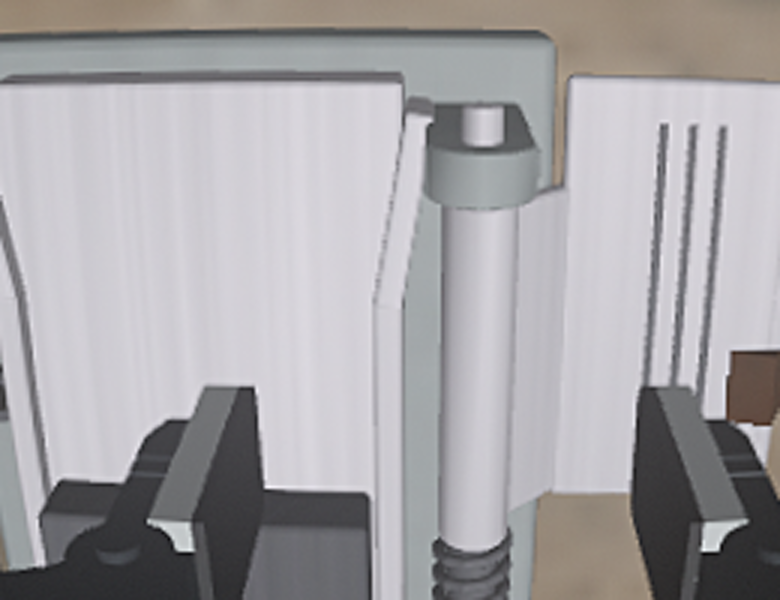

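```bash
cat > m.py <<'E'
from h import *
import sys
w=pickle.load(open(f"pics/wrist{sys.argv[1]}.pkl","rb"))
def dw(u,v):
    u=int(round(170+u/3));v=int(round(170+v/3)); z=w["depth"][v,u]
    a=np.array([u-w["cx"],v-w["cy"]])/w["fx"]; th=np.linalg.norm(a); d=np.array([*(a/th*np.tan(th)),1])*z
    return (w["R"].T@(d-w["t"])).round(4)
for p in eval(sys.argv[2]): print(p,dw(*p))
E
python3 m.py 9 "[(300,520),(300,535),(300,550),(345,510),(345,530),(300,88),(600,85),(600,480),(390,310),(240,394),(60,495),(262,470),(262,490)]"
python3 - <<'E'
from h import *
print(Ro.from_quat([ 0.01129634 , 0.99967153 , 0.00788695 ,-0.02161051]).as_matrix())
E
```

```text
(300, 520) [ 0.5048 -0.2432  0.0323]
(300, 535) [ 0.5062 -0.2432  0.0343]
(300, 550) [ 0.5085 -0.2433  0.0347]
(345, 510) [ 0.5056 -0.237   0.0285]
(345, 530) [ 0.5061 -0.2367  0.0336]
(300, 88) [ 0.4437 -0.2402  0.0228]
(600, 85) [ 0.4433 -0.2006  0.029 ]
(600, 480) [ 0.5016 -0.1993  0.029 ]
(390, 310) [ 0.4748 -0.2291  0.0258]
(240, 394) [ 0.4831 -0.2495  0.0349]
(60, 495) [ 0.5032 -0.2807  0.029 ]
(262, 470) [ 0.499  -0.249   0.0281]
(262, 490) [ 0.5014 -0.249   0.0294]
[[-0.99881076  0.02292614 -0.04302864]
 [ 0.02224438  0.99962038  0.01625696]
 [ 0.04338501  0.01528048 -0.99894156]]
```

Emit:
{"name": "drive_tool", "arguments": {"deltas": [-0.6, 0, 0, 0, -0.9, 0, 0, 0, -1.2, 0, 0, 0, -1.4, 0, 0, 0, -1.4, 0, 0, 0]}}

```text
t: 9.25
tcp_pos: [0.4918, -0.2205, 0.0004]
tool_rot: [0.01, 0.999, 0.011, -0.035]
force: [-32.3, -14.2, 24.8]
finger_gap: 0.634
```

```bash
python3 look.py 10; python3 m.py 10 "[(300,520),(300,505),(345,500),(345,510),(345,520),(300,88),(600,85),(60,495),(262,470)]"
python3 - <<'E'
from h import *
t=pickle.load(open("pics/scene10.pkl","rb"));crop(t,360,235,420,285,10,"pics/s10c.png")
E
```

```text
9.25 [ 4.91792089e-01 -2.20484207e-01  3.97302790e-04] [ 0.01012995  0.99925931  0.01103044 -0.03544769] 0.6338786856058742 [-32.27840394 -14.1861278   24.84367002]
(300, 520) [ 0.5048 -0.2425  0.0331]
(300, 505) [ 0.5048 -0.2429  0.0286]
(345, 500) [ 0.5053 -0.2364  0.0268]
(345, 510) [ 0.5047 -0.2361  0.0306]
(345, 520) [ 0.5053 -0.2361  0.0322]
(300, 88) [ 0.4444 -0.24    0.0216]
(600, 85) [ 0.4441 -0.1997  0.028 ]
(60, 495) [ 0.5031 -0.2796  0.0297]
(262, 470) [ 0.4985 -0.248   0.0299]
```

View pics/s10c.png

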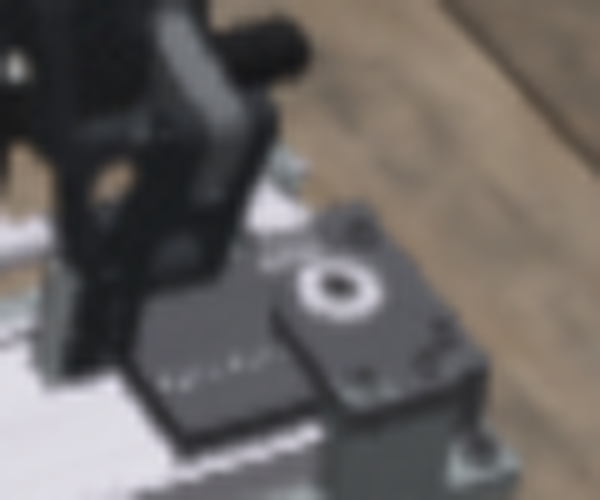

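View pics/w10z.png

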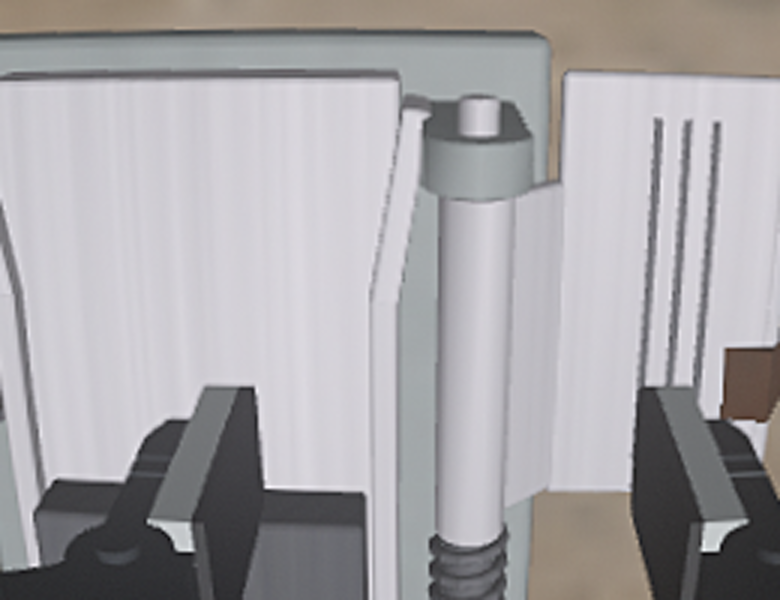

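Emit:
{"name": "drive_tool", "arguments": {"deltas": [0, 0, 0, 0, 0.1, 0, 0, 0, 0.2, 0, 0, 0, 0.3, 0, 0, 0, 0.3, 0, 0, 0]}}

```text
t: 9.85
tcp_pos: [0.4891, -0.221, 0.001]
tool_rot: [0.01, 0.999, 0.011, -0.035]
force: [-0.9, -1.3, 6.6]
finger_gap: 0.629
```

```bash
python3 look.py 11; python3 m.py 11 "[(300,520),(300,505),(345,500),(345,510),(345,520),(300,88),(600,85),(60,495),(262,470)]"
```

```text
9.85 [ 0.48910015 -0.22101598  0.00096782] [ 0.01036241  0.99928406  0.01061573 -0.03480358] 0.6292094098175279 [-0.94826261 -1.31462393  6.61742258]
(300, 520) [ 0.5043 -0.2436  0.0298]
(300, 505) [ 0.5046 -0.2441  0.0246]
(345, 500) [ 0.5053 -0.2374  0.0227]
(345, 510) [ 0.5043 -0.237   0.0271]
(345, 520) [ 0.5049 -0.237   0.029 ]
(300, 88) [ 0.4427 -0.2413  0.0153]
(600, 85) [ 4.456e-01 -1.956e-01 -4.000e-04]
(60, 495) [ 0.5024 -0.2816  0.0266]
(262, 470) [ 0.4965 -0.2488  0.0292]
```

View pics/w11z.png

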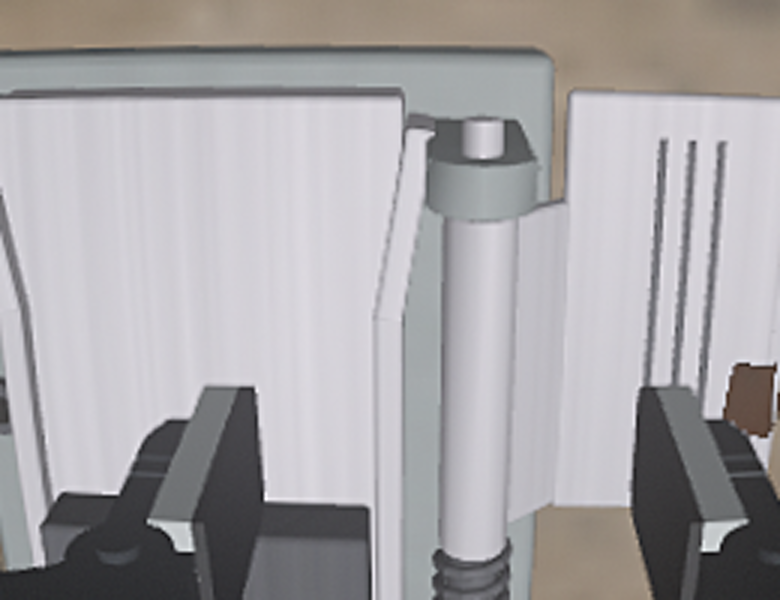

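Emit:
{"name": "drive_tool", "arguments": {"deltas": [0.15, 0, -0.3, 0, 0.3, 0, -0.7, 0, 0.4, 0, -1.2, 0, 0.5, 0, -2, 0, 0.7, 0, -4, 0, 1.0, 0, -7, 0, 1.3, 0, -10, 0, 1.3, 0, -12, 0, 1.3, 0, -12, 0]}}

```text
t: 10.85
tcp_pos: [0.4864, -0.2247, 0.1247]
tool_rot: [0.01, 0.999, 0.009, -0.032]
force: [-0.6, -0.4, -0.5]
finger_gap: 0.626
```

```bash
python3 look.py 12; python3 - <<'E'
from h import *
from station import manip
w=pickle.load(open("pics/wrist12.pkl","rb"));crop(w,200,170,440,350,3.3,"pics/w12c.png")
s=manip.snapshot("top"); pickle.dump(s,open("pics/top12.pkl","wb"));crop(s,310,160,400,245,7,"pics/top12c.png")
E
```

```text
10.85 [ 0.48639649 -0.22468883  0.12468324] [ 0.01023329  0.99939874  0.00856109 -0.03200234] 0.6260869848800382 [-0.55833731 -0.40031386 -0.50984063]
```

View pics/w12c.png

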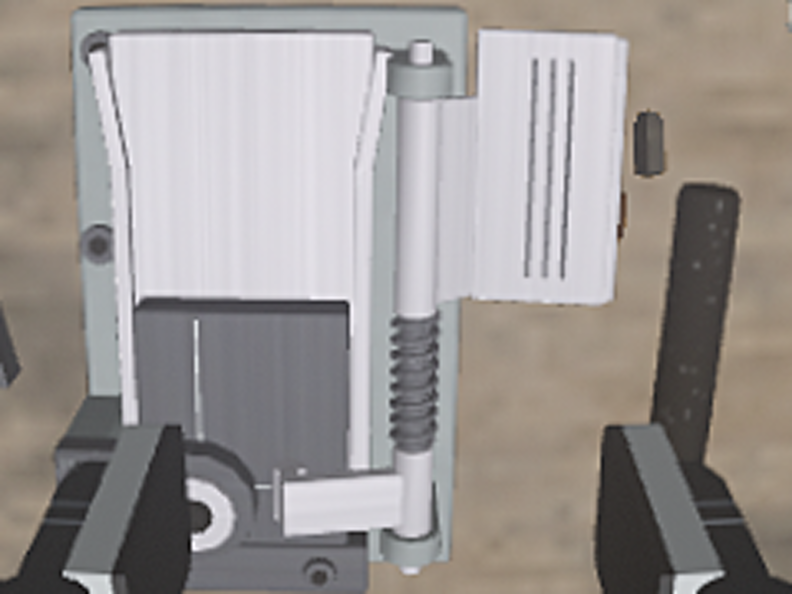

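View pics/s12z.png

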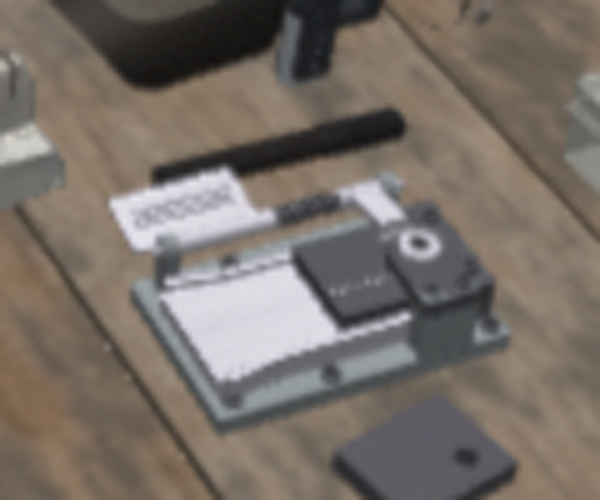

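```bash
python3 - <<'E'
from h import *
w=pickle.load(open("pics/wrist12.pkl","rb"))
f=lambda u,v,z:fp2w(w,200+u/3.3,170+v/3.3,z)
def dw(u,v):
    u=int(round(200+u/3.3));v=int(round(170+v/3.3)); z=w["depth"][v,u]
    a=np.array([u-w["cx"],v-w["cy"]])/w["fx"]; th=np.linalg.norm(a); d=np.array([*(a/th*np.tan(th)),1])*z
    return (w["R"].T@(d-w["t"])).round(4)
for n,u,v,z in[("trail-",135,311,.034),("trail+",348,309,.034),("th near in",480,30,.030),("th far in",476,299,.030),("th far out",612,303,.036),("th near out",618,38,.036),("bed near l",110,33,.022),("bed near r",373,33,.022)]: print(n,f(u,v,z).round(4))
for p in [(495,150),(545,270),(600,150),(240,380),(240,200),(300,510),(380,500)]: print(p,dw(*p))
E
```

```text
trail- [ 0.5038 -0.2821  0.034 ]
trail+ [ 0.5044 -0.2333  0.034 ]
th near in [ 0.4427 -0.2028  0.03  ]
th far in [ 0.5041 -0.2041  0.03  ]
th far out [ 0.5041 -0.1735  0.036 ]
th near out [ 0.4441 -0.1733  0.036 ]
bed near l [ 0.4415 -0.2859  0.022 ]
bed near r [ 0.4436 -0.2261  0.022 ]
(495, 150) [ 0.4693 -0.1996  0.0293]
(545, 270) [ 0.4972 -0.1885  0.0318]
(600, 150) [ 0.469  -0.1764  0.033 ]
(240, 380) [ 0.5211 -0.2587  0.0337]
(240, 200) [ 0.4816 -0.2576  0.022 ]
(300, 510) [ 0.5484 -0.2455  0.0477]
(380, 500) [ 0.5486 -0.2274  0.0432]
```

View pics/top12c.png

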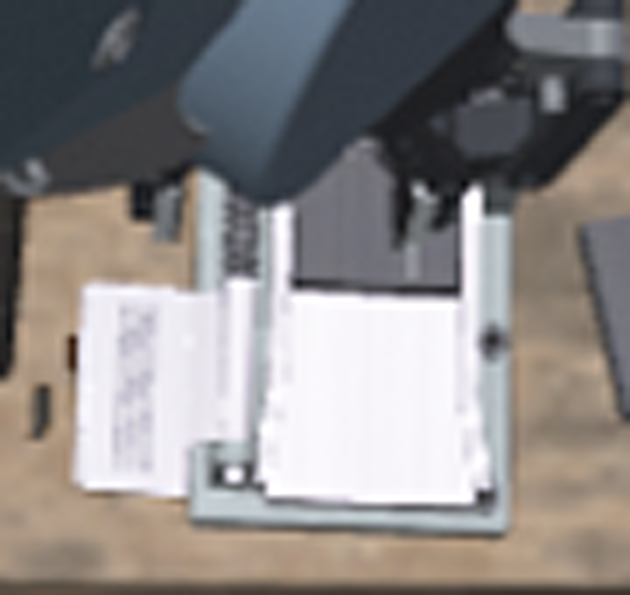

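```bash
python3 - <<'E'
from h import *
w=pickle.load(open("pics/wrist12.pkl","rb"))
crop(w,240,270,340,350,8,"pics/w12d.png")
E
```

```text
(no output)
```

View pics/w12d.png

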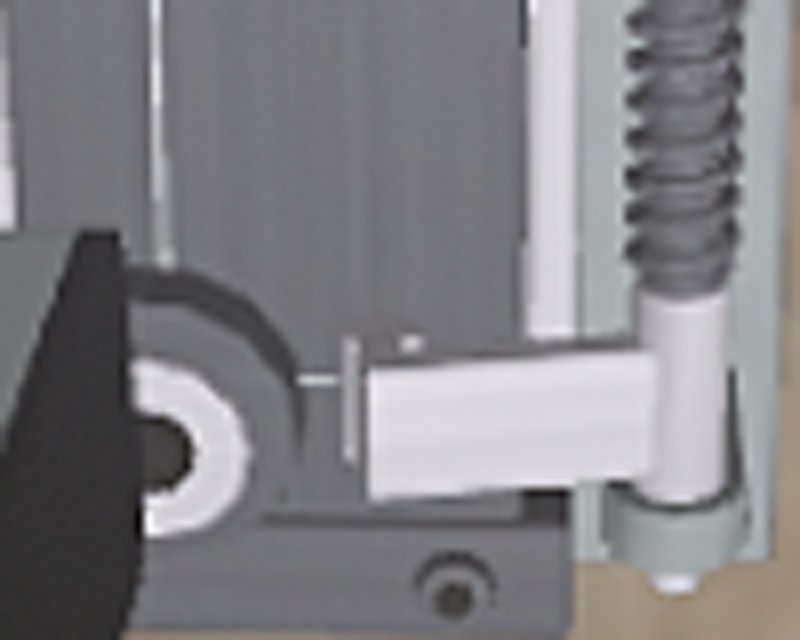

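```bash
python3 - <<'E'
from h import *
w=pickle.load(open("pics/wrist12.pkl","rb"))
f=lambda u,v,z:fp2w(w,240+(u+.5)/8-.5,270+(v+.5)/8-.5,z).round(4)
print("scribe",f(320,380,.034),"bush",f(155,452,.0485),"front/stop",f(400,517,.034),"hinge ear", f(680,580,.038))
s=pickle.load(open("pics/top0.pkl","rb")); g=lambda u,v,z:p2w(s,310+(u+.5)/7-.5,160+(v+.5)/7-.5,z).round(4)
print("orig scribe to trailing", g(340,246,.034)-g(340,399,.034))
from station import manip; x=manip.sense(); print(x["t"],x["force"])
E
```

```text
scribe [ 0.5484 -0.2552  0.034 ] bush [ 0.5486 -0.2698  0.0485] front/stop [ 0.564  -0.2481  0.034 ] hinge ear [ 0.5698 -0.2202  0.038 ]
orig scribe to trailing [ 0.0462 -0.0006  0.    ]
11.0 [-0.61712558  0.82477321 -0.3562668 ]
```

```bash
python3 - <<'E'
from station import manip
print(manip.sign_off())
E
```

```text
the job is handed in; nothing more can be done
None
```

I loaded the plate into the drill jig and handed the job in at about 11 s of the 53 s allowed. By my checks the plate is fully home and clamped.

One fingertip held the clip's thumb plate down, at or near fully down. The other pushed the plate's trailing edge about 33 mm along the bed, under the raised jaw. I kept the clip held while I backed the pushing finger off the plate, then lifted away so the jaw closed.

**Last checks**
- **Home:** a further push moved the plate no more and the pushing force rose from 13 to 32 N. In the final wrist picture the leading edge meets the stop face. The cross scribed line matches the drill bush centre to about 0.2 mm along the loading direction.
- **Clamped:** the thumb plate's slope puts the clip at about 0.20 rad, close to the stated 0.21 for a clamped plate. The plate's top is still about 34 mm above the bench, so it lies flat on the bed.
- **Clear of the work:** the gripper is well above the jig, with under 1 N on the tool. In the final views the marker pen and drilled plate lie where they were; I did not recheck the other bystanders.

**What disagreed**
- **Fingertip height:** at this opening the fingertips sit about 28 mm behind the reported tool point, more than the description suggests, so I worked from camera depth and contact force.
- **Tool tilt:** the tool tilted up to about 4° under the pushing load.
- **Plate position:** measured against the thumb plate's edge, the trailing edge came out at jig x of -9.9 to -11 mm, against -10 mm when home. That is within the camera error.

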